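# Sort out the rocking pot saucers

## Robot

A 7-joint arm with a two-finger parallel gripper is mounted at the origin on the work surface. World frame = base frame: x ahead of the robot, y to its left, z up, the work surface at z = 0. Lengths are in m, angles in rad, forces in N, time in s.
With the tool pointing down it reaches from about 0.4 to 0.875 m from the base axis. Payload 6.5 kg.
Tool frame: the origin (TCP) lies midway between the tips of the shut fingers; the grasp point (between the pads) lies 19 mm behind it (grasp_offset is the distance from the TCP to the grasp point, in m); z points along the fingers, y is the line along which they close (so a half turn about z gives the same grasp; the last joint's range is limited). The gripper opens to 88 mm and grips with 3 to 60 N. Pads are 18 mm wide; open, the fingers measure 123 mm over their backs; the gripper's body (75 mm by 187 mm) begins 45 mm behind the grasp point.
Start: joints at [1.089, 0.536, -0.004, 1.538, 0.003, 1.067, -0.071], TCP at [0.263, -0.595, 0.209] pointing down, gripper open.
Joint ranges: [-2.7, 2.7], [-0.37, 2.16], [-1.27, 1.26], [0.24, 2.4], [-1.31, 4.45], [0.19, 1.91], [-2.76, 2.76]. Speed limits (rad/s): [2.39, 2.39, 3.14, 3.14, 3.14, 3.14, 3.14].

## Interface

Orientations are given as a rotation vector (axis times angle).
In Python, from bench import * gives the robot as it stands.
- The arm moves only by the shell command python3 -m crank 'ROWS' [FORCE]. ROWS is text: rows parted by semicolons, each of 7 numbers parted by spaces: the opening, from 0 (shut) to 1 (fully open), then the shift along the tool's x, y, z in m, then the turn, a rotation vector about the tool's x, y, z in degrees. A call has 1 to 20 rows; each row is the pose to reach, as a shift and turn from the pose commanded when the call began, along the tool's axes at that moment; what a row does not reach only later rows make up. A row lasts 1/12 s, in which the tool goes at most 41.7 mm and 7.16 degrees, less where a joint would pass 70% of its speed; a pose out of reach is approached as far as the arm can. A call with a gripper value outside its range is refused whole. The fingers move at their own pace and stop on an object; FORCE is the grip in N (left out, the last holds). Time passes only in rows, so rows that repeat a pose let the fingers close. It gives the time, the measured TCP pose, the force, the opening and the grip force at its end, in the units of the state.
- observe(): the state, without advancing time (a new reading comes with each control period).
- read_camera(name): name is "scene" or "top" or "wrist"; returns a dict with "img" (400x640x3 uint8, red, green, blue), "z_map" (400x640 float32, m along the optical axis (not along the pixel's ray), 0 where there is no reading), "intrinsics" (3x3 intrinsics, pixels), "position" and "rotation" of the camera in the world. Camera axes: x right, y up, looking along -z (the intrinsics and any distortion apply to the point x, -y, -z); pixel columns grow to the right and rows downward; lengths in m; the calibration is good to about 2 mm. The wrist camera is an equidistant fisheye: a pixel r from the principal point sees the ray r / f radians off the axis. A picture is of the moment at which its call begins.
- hand_in(): hands the job in; it is judged then, once.
The state is a dict: "time": time; "joint_positions": joint angles; "joint_vel": joint speeds; "joint_torque": joint torques, N m; "eef_pos": TCP position; "tcp_rot": TCP orientation; "ft_force": force on the tool from outside, world axes, zero at the start; "torque": the same for the moment, N m; "gripper_width": finger opening in m; "grasp_force": force on a finger pad.
Only numpy, scipy, OpenCV 4.12 (cv2) and the standard library are available. Lean on these libraries where they do the work, as an engineer would, in place of code of your own. Each camera call takes 0.05 s, during which the arm holds its last target. There are 200 camera calls.

## Task

Some of the four terracotta pot saucers have warped bases and rock when pressed down at the rim; the others stand steady. Test them where they stand by pressing on the rim, fold the front flap of the drawn-out bottom tray down flat, and slide every saucer that rocks over it until it is fully inside the tray. Slide them rather than lifting them off the surface, leave the steady saucers standing where they are, and do not disturb the other things on the sideboard.

Things in the scene. Friction and masses are not known exactly. Their poses are not given: they have to be found in the camera images.
- saucer_1_mid (a point): Terracotta pot saucer, one of four that look alike: round, 92 mm across, 22 mm high, 0.2 kg; flat-topped 7 mm rim, its centre line 42 mm from the axis; well 75 mm across, its floor 7.5 mm above the underside. Point: on the axis, half-way up; z is its up axis. If warped it stands level on a bulge in mid-base and tips 0.12 rad (rim down 3 to 4 mm) under 1 to 2 N on the rim; a steady one does not give.
- saucer_2_mid (a point): Terracotta pot saucer, one of four that look alike: round, 92 mm across, 22 mm high, 0.2 kg; flat-topped 7 mm rim, its centre line 42 mm from the axis; well 75 mm across, its floor 7.5 mm above the underside. Point: on the axis, half-way up; z is its up axis. If warped it stands level on a bulge in mid-base and tips 0.12 rad (rim down 3 to 4 mm) under 1 to 2 N on the rim; a steady one does not give.
- saucer_3_mid (a point): Terracotta pot saucer, one of four that look alike: round, 92 mm across, 22 mm high, 0.2 kg; flat-topped 7 mm rim, its centre line 42 mm from the axis; well 75 mm across, its floor 7.5 mm above the underside. Point: on the axis, half-way up; z is its up axis. If warped it stands level on a bulge in mid-base and tips 0.12 rad (rim down 3 to 4 mm) under 1 to 2 N on the rim; a steady one does not give.
- saucer_4_mid (a point): Terracotta pot saucer, one of four that look alike: round, 92 mm across, 22 mm high, 0.2 kg; flat-topped 7 mm rim, its centre line 42 mm from the axis; well 75 mm across, its floor 7.5 mm above the underside. Point: on the axis, half-way up; z is its up axis. If warped it stands level on a bulge in mid-base and tips 0.12 rad (rim down 3 to 4 mm) under 1 to 2 N on the rim; a steady one does not give.
- tray_mouth (a point): Middle of the fold line of the drawn-out bottom tray of the blue three-tier organiser (fixed), on the tray floor, 3 mm above the worktop. x points into the tray, y along the fold line. Inside width 250 mm, side walls 4 mm thick, 42 mm high. The floor runs in to x = 316 mm; from x = 190 mm on the two upper tiers stand over it (64 to 186 mm above the worktop, 20 mm wider each side).
- flap (a joint): Angle (rad) of the tray's front flap, a blue panel 45 mm long, 244 mm wide, 2.5 mm thick, hinged on the fold line. 0: flat on the worktop, a ramp up to the 3 mm tray floor; 1.57: upright, tray closed. It starts at 0.4 to 0.9, leaning outwards, and stays where it is left: stiff hinge, 0.1 N m (4 to 5 N pressed straight down 20 to 25 mm out).
- flap_edge (a point): Middle of the free edge of the flap; in line with the tray's middle, 45 mm out from the fold line when flat.
- torch: Bystander: aluminium torch, 158 mm long, up to 38 mm thick, lying on the worktop along its own x. Origin under its middle.
- hinge: Bystander: brushed steel butt hinge opened flat, 76 mm along its own x, 57 mm along y, 9 mm high. Origin under its middle.
- door_handle: Bystander: chrome lever door handle standing on its round rose, 145 mm along its own x (about -71 to +77 mm), 52 mm along y, 56 mm high. Origin at worktop level.
- plant_pot: Bystander: white ceramic plant pot, empty, 112 mm across, 95 mm high. Origin under its middle.
- screwdriver: Bystander: screwdriver, 190 mm along its own x, 26 mm thick. Origin under its middle.
- screw_tin: Bystander: round aluminium screw tin, 56 mm across, 32 mm high. Origin under its middle.
Mind the look-alikes: they are no part of the job. What is shaped like the part that bears saucer_2_mid but white is not meant.

How it is judged:
By the outcome, as a careful person would: the job done as asked, in the order asked, and still so for the second after the job is handed in, with the robot touching nothing.
It also fails if it takes over 72 s, if anything falls off the work surface, if the arm or the gripper's body presses on something with over 40 N, if the wrist force passes 120 N, or if a joint passes its speed limit or range.

## Working session

There is one attempt and no reset: what is moved stays moved. The work goes in short steps, Python scripts to look and compute and a shell command to move; the robot and the scene stay as the last step left them, time stands still between calls to the robot, and variables do not carry over. Pictures are saved under pics/ and viewed, at most 10 in all, crops included, and the job is handed in when it is done.

```bash
mkdir -p pics; ls; python3 - <<'E'
from bench import *
import cv2,numpy as np
for n in ["top","scene"]:
    c=read_camera(n); cv2.imwrite(f"pics/{n}0.png",c["img"][:,:,::-1]); np.savez(f"{n}0.npz",**c)
    print(n,c["position"],c["rotation"],c["intrinsics"])
print(observe())
E
```

```text
pics
top [ 0.32896703 -0.05719685  1.38956008] [ 0.09034783 -0.10883736 -1.56455404] [[481.93176603   0.         323.55914674]
 [  0.         481.93176603 200.49678843]
 [  0.           0.           1.        ]]
scene [ 1.19397961 -0.47634031  0.85731582] [0.69183438 0.37983233 0.94401238] [[476.09736981   0.         312.99321776]
 [  0.         476.09736981 197.97179667]
 [  0.           0.           1.        ]]
{'time': 0.1, 'joint_positions': array([ 1.08881058,  0.53710734, -0.00443908,  1.53878027,  0.00259454,
        1.06730466, -0.07117295]), 'joint_vel': array([ 0.00023604, -0.00319713,  0.00134717, -0.00121347, -0.00055993,
        0.0003925 , -0.00148231]), 'joint_torque': array([ 1.82081087e-03, -5.72080600e+01,  9.93020833e-01, -2.52231503e+01,
       -5.62992005e-02,  1.34516536e-02,  8.70359145e-05]), 'eef_pos': array([ 0.26227931, -0.59406531,  0.20821343]), 'tcp_rot': array([-3.07241712e+00, -6.48252345e-01,  6.88371666e-04]), 'ft_force': array([ 0.39686286,  0.29665159, -1.07970194]), 'torque': array([ 0.00644483, -0.02032996, -0.01381004]), 'grasp_force': 0.0, 'gripper_width': 0.08798966030298551}
```

View pics/top0.png

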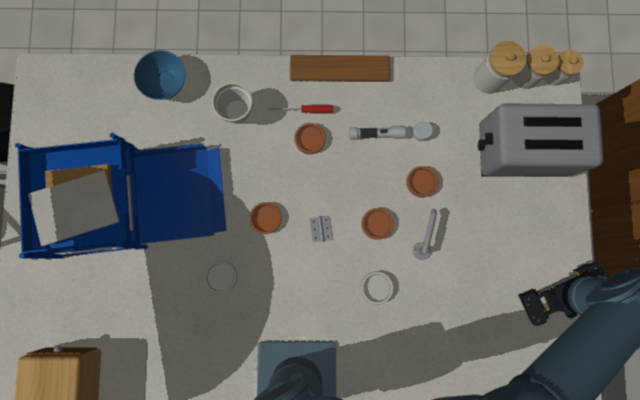

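View pics/scene0.png

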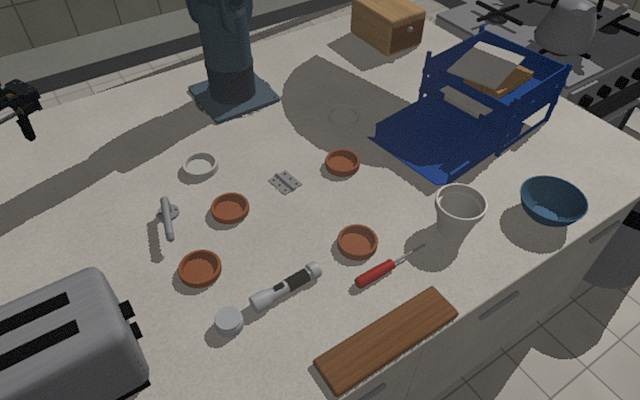

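Top view: terracotta saucers are at (311,138), (267,218), (378,223) and (423,181). The white look-alike is at (377,287) and is not one of them. The blue tray is on the left, with its mouth and flap around (215,190). Bystanders: hinge (320,229), door handle (427,235), torch (390,132), tin (423,130), screwdriver (305,109), pot (233,103).

```bash
cat > h.py <<'E'
import numpy as np,cv2
from scipy.spatial.transform import Rotation as R
def cloud(c):
    K=c["intrinsics"];z=c["z_map"];h,w=z.shape
    u,v=np.meshgrid(np.arange(w),np.arange(h))
    p=np.stack([(u-K[0,2])/K[0,0]*z,-(v-K[1,2])/K[1,1]*z,-z],-1)
    return p@R.from_rotvec(c["rotation"]).as_matrix().T+c["position"]
def px2pl(c,u,v,h):
    K=c["intrinsics"]
    d=R.from_rotvec(c["rotation"]).apply([(u-K[0,2])/K[0,0],-(v-K[1,2])/K[1,1],-1])
    return c["position"]+d*(h-c["position"][2])/d[2]
def saucers(c,amin=150):
    hsv=cv2.cvtColor(c["img"],cv2.COLOR_RGB2HSV)
    m=cv2.inRange(hsv,(3,100,60),(14,220,255))
    out=[]
    for k in cv2.findContours(m,cv2.RETR_EXTERNAL,cv2.CHAIN_APPROX_NONE)[0]:
        if cv2.contourArea(k)<amin: continue
        (u,v),r=cv2.minEnclosingCircle(k); out.append((u,v,r))
    return m,out
E
python3 - <<'E'
from h import *
c=dict(np.load("top0.npz")); P=cloud(c); np.set_printoptions(precision=3,suppress=True)
m,o=saucers(c)
for u,v,r in o:
    mm=np.zeros_like(m);cv2.circle(mm,(int(u),int(v)),int(r+3),255,-1)
    q=P[(mm>0)&(m>0)&(P[...,2]>.015)]
    if len(q)<30: print('small',u,v,r);continue
    e=cv2.fitEllipse(cv2.convexHull((q[:,:2]*1e3).astype(np.float32)))
    print((round(u),round(v),round(r)),"ray",px2pl(c,u,v,.018)[:2],"ellipse",e, q[:,2].max())
hsv=cv2.cvtColor(c["img"],cv2.COLOR_RGB2HSV); b=cv2.inRange(hsv,(105,150,40),(125,255,255))
# tray profile along image rows
for v in (165,190,215,235):
    print(v,[tuple(np.round(P[v,u],3)) for u in range(118,232,6) if b[v,u]])
for n,(u,v) in dict(hinge=(320,229),dh=(433,212),dh2=(422,251),torchL=(351,133),torchR=(404,132),tin=(423,130),sdL=(268,109),sdR=(339,109),pot=(233,103),white=(377,287)).items(): print(n,P[v,u])
E
```

```text
(377, 223, 16) ray [ 0.439 -0.226] ellipse ((387.28704833984375, -163.88589477539062), (113.23612976074219, 257.5757751464844), 39.46498489379883) 1.389560077088643
(265, 218, 16) ray [0.454 0.095] ellipse ((404.553466796875, 38.957218170166016), (116.17001342773438, 243.53553771972656), 138.85543823242188) 1.389560077088643
(422, 181, 16) ray [ 0.561 -0.358] ellipse ((465.48980712890625, -204.77011108398438), (147.92185974121094, 459.3122253417969), 31.91463279724121) 1.389560077088643
(310, 138, 15) ray [ 0.688 -0.032] ellipse ((530.9545288085938, -50.857460021972656), (143.75238037109375, 412.6526794433594), 96.59765625) 1.389560077088643
165 [(np.float64(0.581), np.float64(0.472), np.float64(0.132)), (np.float64(0.58), np.float64(0.453), np.float64(0.138)), (np.float64(0.589), np.float64(0.455), np.float64(0.094)), (np.float64(0.607), np.float64(0.472), np.float64(0.008)), (np.float64(0.609), np.float64(0.459), np.float64(-0.003)), (np.float64(0.608), np.float64(0.438), np.float64(0.004)), (np.float64(0.608), np.float64(0.422), np.float64(0.003)), (np.float64(0.607), np.float64(0
[... 3033 characters left out ...]
4(-0.004)), (np.float64(0.404), np.float64(0.379), np.float64(-0.001)), (np.float64(0.404), np.float64(0.36), np.float64(0.003)), (np.float64(0.404), np.float64(0.344), np.float64(0.001)), (np.float64(0.404), np.float64(0.327), np.float64(0.001)), (np.float64(0.402), np.float64(0.299), np.float64(0.043)), (np.float64(0.403), np.float64(0.283), np.float64(0.038)), (np.float64(0.402), np.float64(0.266), np.float64(0.042))]
hinge [ 0.423 -0.063  0.005]
dh [ 0.469 -0.38   0.05 ]
dh2 [ 0.36  -0.347  0.047]
torchL [ 0.698 -0.151  0.038]
torchR [ 0.701 -0.304  0.04 ]
tin [ 0.71  -0.361  0.03 ]
sdL [ 0.783  0.094 -0.009]
sdR [ 0.78  -0.118  0.005]
pot [0.796 0.196 0.005]
white [ 0.259 -0.225  0.007]
```

```bash
python3 - <<'E'
from h import *
c=dict(np.load("top0.npz"));P=cloud(c)
m,o=saucers(c); im=c["img"][:,:,::-1].copy()
cv2.imwrite("pics/crop1.png",cv2.resize(im[125:265,118:318],None,fx=4,fy=4,interpolation=cv2.INTER_CUBIC))
for u,v,r in o:
    q=px2pl(c,u,v,.02)
    d=np.hypot(P[...,0]-q[0],P[...,1]-q[1]);s=P[(d<.06)&(m>0)&(P[...,2]>.016)&(P[...,2]<.028)]
    print((u,v),q[:2].round(4),len(s),cv2.minEnclosingCircle((s[:,:2]*1e3).astype(np.float32)))
E
```

```text
(377.0526428222656, 223.36842346191406) [ 0.4387 -0.2258] 209 ((439.0036926269531, -225.56842041015625), 44.90534973144531)
(264.66363525390625, 217.60302734375) [0.4538 0.0945] 229 ((453.0778503417969, 94.74058532714844), 45.621360778808594)
(422.1151123046875, 181.41915893554688) [ 0.5606 -0.3574] 219 ((561.1430053710938, -357.243896484375), 46.15815353393555)
(309.6277160644531, 137.8927764892578) [ 0.6873 -0.0319] 204 ((687.4321899414062, -31.99632453918457), 45.09418487548828)
```

View pics/crop1.png

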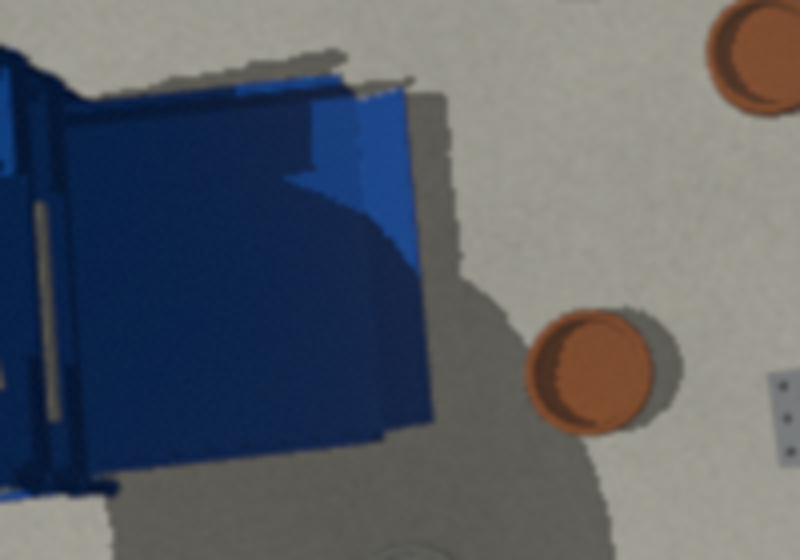

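The crop shows the fold line from about crop (358,100) to (383,430) and the flap's free edge from (405,88) to (433,420). The terracotta saucer at (590,372) has the steel hinge next to it.

```bash
cat >> h.py <<'E'
def plan(*wp):
    """shifts in current tool axes to each world waypoint (x,y,z)"""
    from bench import observe
    s=observe(); r=R.from_rotvec(s["tcp_rot"])
    print("pos",s["eef_pos"].round(4),"toolx",r.apply([1,0,0]).round(3),"F",s["ft_force"].round(2),"t",s["time"])
    for w in wp:
        d=r.inv().apply(np.array(w)-s["eef_pos"]); print(w,d.round(4),"rows",round(float(np.linalg.norm(d))/.0417,1))
E
python3 - <<'E'
from h import *
c=dict(np.load("top0.npz"))
w=lambda x,y,h:px2pl(c,118+x/4,125+y/4,h)
a,b=w(358,100,.003),w(383,430,.003); print("fold",a,b)
a2,b2=w(345,80,.042),w(385,437,.042); print("wall ends",a2,b2,np.hypot(*(a2-b2)[:2]))
for z in(.02,.03): print("flap",w(405,88,z),w(433,420,z))
plan((.561,-.3573-.042,.06),(.561,-.3573-.042,.020))
E
```

```text
fold [0.65351469 0.26742252 0.003     ] [0.41187443 0.24143387 0.003     ]
wall ends [0.65890017 0.26802432 0.042     ] [0.40467389 0.23148909 0.042     ] 0.25683812650986354
flap [0.65862215 0.22978151 0.02      ] [0.41808223 0.20264337 0.02      ]
flap [0.65621513 0.2276861  0.03      ] [0.41743154 0.20074612 0.03      ]
pos [ 0.2623 -0.5941  0.2082] toolx [ 0.915  0.404 -0.   ] F [ 0.4   0.3  -1.08] t 0.1
(0.561, -0.3993, 0.06) [ 0.352  -0.0572  0.1483] rows 9.3
(0.561, -0.3993, 0.02) [ 0.352  -0.0572  0.1883] rows 9.7
```

```bash
python3 -m crank '0 0.386 -0.134 0.1 0 0 0;0 0.386 -0.134 0.1 0 0 0;0 0.386 -0.134 0.1 0 0 0;0 0.386 -0.134 0.1 0 0 0;0 0.386 -0.134 0.1 0 0 0;0 0.386 -0.134 0.1 0 0 0;0 0.386 -0.134 0.1 0 0 0;0 0.386 -0.134 0.1 0 0 0;0 0.386 -0.134 0.1 0 0 0;0 0.386 -0.134 0.1 0 0 0;0 0.386 -0.134 0.1 0 0 0;0 0.386 -0.134 0.1 0 0 0;0 0.386 -0.134 0.15 0 0 0;0 0.386 -0.134 0.15 0 0 0;0 0.386 -0.134 0.17 0 0 0;0 0.386 -0.134 0.18 0 0 0;0 0.386 -0.134 0.18 0 0 0;0 0.386 -0.134 0.18 0 0 0;0 0.386 -0.134 0.18 0 0 0'
```

```text
time: 1.68
eef_pos: [0.5619, -0.317, 0.0303]
tcp_rot: [3.073, 0.647, 0.002]
ft_force: [-0.6, 0.2, 0.7]
gripper_width: 0.0005
grasp_force: 0.0
```

```bash
python3 - <<'E'
from h import *
from bench import *
plan((.561,-.3153,.03))
c=read_camera("wrist");cv2.imwrite("pics/w1.png",c["img"][:,:,::-1]);print(c["position"],c["intrinsics"])
E
```

```text
pos [ 0.5619 -0.317   0.0303] toolx [0.915 0.403 0.001] F [-0.59  0.23  0.69] t 1.6833
(0.561, -0.3153, 0.03) [-0.0002 -0.0019  0.0003] rows 0.0
[ 0.63006666 -0.28541681  0.20666524] [[309.70691629   0.         323.13226422]
 [  0.         309.70691629 199.53994536]
 [  0.           0.           1.        ]]
```

```bash
python3 -m crank '0 0 0 0.004 0 0 0;0 0 0 0.007 0 0 0;0 0 0 0.008 0 0 0;0 0 0 0.009 0 0 0;0 0 0 0.01 0 0 0;0 0 0 0.0105 0 0 0;0 0 0 0.0105 0 0 0'
```

```text
time: 2.32
eef_pos: [0.5615, -0.316, 0.0184]
tcp_rot: [-3.074, -0.648, 0.0]
ft_force: [0.3, 0.2, 0.2]
gripper_width: 0.0006
grasp_force: 0.0
```

View pics/w1.png

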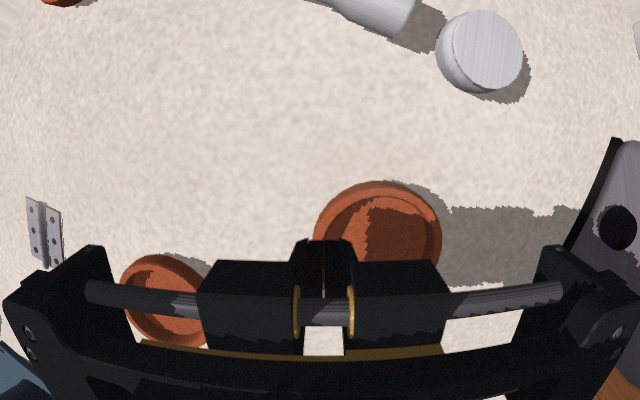

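The wrist view puts the shut fingertips at about (320,245), over the left edge of the saucer's rim (saucer at (380,230)). I'll press further.

```bash
python3 -m crank '0 0 0 0.001 0 0 0;0 0 0 0.002 0 0 0;0 0 0 0.002 0 0 0'; python3 - <<'E'
from h import *
from bench import *
c=read_camera("wrist");cv2.imwrite("pics/w2.png",c["img"][120:320,220:500,::-1])
E
```

```text
time: 2.57
eef_pos: [0.5614, -0.316, 0.0163]
tcp_rot: [-3.074, -0.648, 0.0]
ft_force: [0.3, 0.4, -0.8]
gripper_width: 0.0003
grasp_force: 0.0
```

```bash
python3 - <<'E'
import cv2;i=cv2.imread("pics/w2.png");cv2.imwrite("pics/w2.png",cv2.resize(i,None,fx=2.5,fy=2.5))
E
```

```text
(no output)
```

View pics/w2.png

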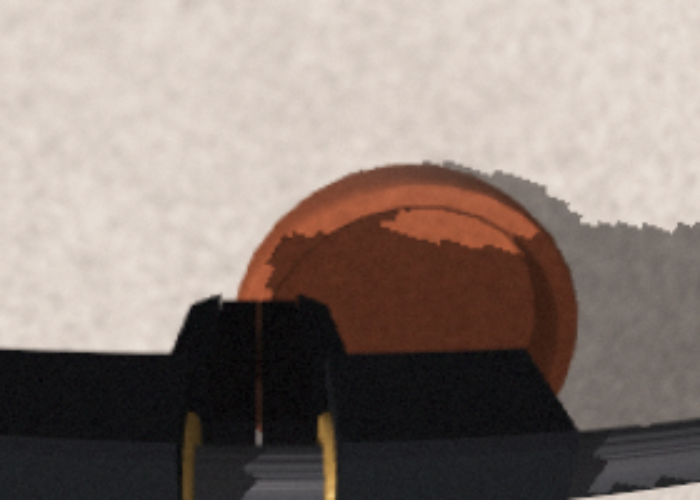

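```bash
python3 -m crank '0 0 0 0.001 0 0 0;0 0 0 0.001 0 0 0;0 0 0 0.001 0 0 0';python3 -m crank '0 0 0 0.001 0 0 0;0 0 0 0.001 0 0 0;0 0 0 0.001 0 0 0';
```

```text
time: 2.87
eef_pos: [0.5615, -0.3161, 0.0154]
tcp_rot: [-3.074, -0.649, 0.0]
ft_force: [0.4, 0.3, -0.4]
gripper_width: 0.0006
grasp_force: 0.0
time: 3.12
eef_pos: [0.5615, -0.316, 0.0144]
tcp_rot: [-3.074, -0.649, 0.0]
ft_force: [0.3, 0.6, -0.3]
gripper_width: 0.0003
grasp_force: 0.0
```

```bash
cat >> h.py <<'E'
def wcloud(c):
    K=c["intrinsics"];z=c["z_map"];h,w=z.shape
    u,v=np.meshgrid(np.arange(w),np.arange(h))
    x=(u-K[0,2])/K[0,0];y=-(v-K[1,2])/K[1,1];r=np.hypot(x,y)+1e-9;t=np.tan(np.minimum(r,1.4))
    p=np.stack([x/r*t*z,y/r*t*z,-z],-1)
    return p@R.from_rotvec(c["rotation"]).as_matrix().T+c["position"]
def tilt(cx,cy):
    from bench import read_camera
    c=read_camera("wrist");P=wcloud(c);m,_=saucers(c)
    hs=cv2.cvtColor(c["img"],cv2.COLOR_RGB2HSV);m=cv2.inRange(hs,(2,80,20),(16,255,255))
    d=np.hypot(P[...,0]-cx,P[...,1]-cy);ok=(c["z_map"]>0)&(m>0)
    q=P[ok&(d<.033)]; z=q[:,2]; k=abs(z-np.median(z))<.012;q=q[k]
    A=np.c_[q[:,:2]-[cx,cy],np.ones(len(q))];s=np.linalg.lstsq(A,q[:,2],rcond=None)[0]
    print("well floor slope",s.round(3),len(q))
    g=P[(c["z_map"]>0)&(d>.07)&(d<.12)&(m==0)];print("table z",np.median(g[:,2]).round(4))
    q=P[ok&(d<.052)&(d>.038)];
    if len(q):
        a=np.degrees(np.arctan2(q[:,1]-cy,q[:,0]-cx));print("rim",[(b,round(float(np.percentile(q[(a>=b)&(a<b+45),2],80)),4)) for b in range(-180,180,45) if ((a>=b)&(a<b+45)).sum()>8])
E
python3 - <<'E'
from h import *
plan();tilt(.561,-.3573)
E
```

```text
pos [ 0.5615 -0.316   0.0144] toolx [ 0.915  0.404 -0.   ] F [ 0.33  0.61 -0.34] t 3.1167
well floor slope [0.001 0.001 0.008] 3916
table z 0.0011
rim [(-90, 0.0227), (-45, 0.0228), (0, 0.0227), (45, 0.0455), (90, 0.0637)]
```

```bash
cat >> h.py <<'E'
def wfind(cx,cy,c=None):
    from bench import read_camera
    c=c or read_camera("wrist");P=wcloud(c)
    hs=cv2.cvtColor(c["img"],cv2.COLOR_RGB2HSV);m=cv2.inRange(hs,(2,80,20),(16,255,255))
    d=np.hypot(P[...,0]-cx,P[...,1]-cy)
    q=P[(c["z_map"]>0)&(m>0)&(d<.07)&(P[...,2]>.0195)&(P[...,2]<.026)]
    f=lambda p:np.clip(abs(np.hypot(q[:,0]-p[0],q[:,1]-p[1])-.042)-.0035,0,None)
    from scipy.optimize import least_squares
    s=least_squares(f,[cx,cy],loss="soft_l1",f_scale=.002);print("rim centre",s.x.round(4),"n",len(q),"res",f(s.x).mean().round(4))
    return s.x
E
python3 - <<'E'
from h import *
from bench import *
c=read_camera("wrist");P=wcloud(c);wfind(.561,-.3573,c)
g=cv2.cvtColor(c["img"],cv2.COLOR_RGB2GRAY)
for v in (238,242,246,250,255): print(v,[tuple(P[v,u].round(3)) for u in (302,312,320,330,340)])
E
```

```text
rim centre [ 0.5605 -0.3568] n 2379 res 0.0
238 [(np.float64(0.546), np.float64(-0.306), np.float64(-0.0)), (np.float64(0.549), np.float64(-0.312), np.float64(0.001)), (np.float64(0.56), np.float64(-0.313), np.float64(0.022)), (np.float64(0.562), np.float64(-0.319), np.float64(0.021)), (np.float64(0.574), np.float64(-0.319), np.float64(0.046))]
242 [(np.float64(0.566), np.float64(-0.301), np.float64(0.05)), (np.float64(0.567), np.float64(-0.306), np.float64(0.047)), (np.float64(0.568), np.float64(-0.31), np.float64(0.047)), (np.float64(0.57), np.float64(-0.315), np.float64(0.047)), (np.float64(0.574), np.float64(-0.319), np.float64(0.05))]
246 [(np.float64(0.566), np.float64(-0.301), np.float64(0.055)), (np.float64(0.567), np.float64(-0.306), np.float64(0.053)), (np.float64(0.569), np.float64(-0.31), np.float64(0.053)), (np.float64(0.57), np.float64(-0.314), np.float64(0.052)), (np.float64(0.574), np.float64(-0.318), np.float64(0.056))]
250 [(np.float64(0.566), np.float64(-0.302), np.float64(0.059)), (np.float64(0.567), np.float64(-0.306), np.float64(0.057)), (np.float64(0.569), np.float64(-0.31), np.float64(0.057)), (np.float64(0.571), np.float64(-0.314), np.float64(0.057)), (np.float64(0.574), np.float64(-0.318), np.float64(0.06))]
255 [(np.float64(0.567), np.float64(-0.302), np.float64(0.065)), (np.float64(0.567), np.float64(-0.307), np.float64(0.062)), (np.float64(0.569), np.float64(-0.31), np.float64(0.062)), (np.float64(0.571), np.float64(-0.314), np.float64(0.062)), (np.float64(0.573), np.float64(-0.318), np.float64(0.063))]
```

```bash
for i in 1 2 3; do :; done; python3 -m crank '0 0 0 0.002 0 0 0;0 0 0 0.004 0 0 0;0 0 0 0.004 0 0 0'; python3 -c "
from bench import *;import bench
print([n for n in dir(bench) if not n.startswith('_')]);print(getattr(bench,'grasp_offset',None))"
```

```text
time: 3.47
eef_pos: [0.5612, -0.316, 0.01]
tcp_rot: [-3.074, -0.648, 0.001]
ft_force: [-0.2, 0.6, -0.3]
gripper_width: 0.0004
grasp_force: 0.0
['Unreachable', 'grasp_offset', 'hand_in', 'observe', 'read_camera']
0.0187
```

```bash
python3 - <<'E'
from h import *
from bench import *
c=read_camera("wrist");P=wcloud(c);s=observe();r=R.from_rotvec(s["tcp_rot"])
wfind(.561,-.3573,c);tilt(.561,-.3573)
print("cam rel", r.inv().apply(c["position"]-s["eef_pos"]).round(4), R.from_rotvec(c["rotation"]).as_matrix().round(2).tolist(), r.as_matrix().round(2).tolist())
dark=c["img"].max(2)<60
T=(P-s["eef_pos"])@r.as_matrix()
k=dark&(c["z_map"]>0)&(abs(T[...,1])<.03)&(abs(T[...,0])<.03)
for v in range(225,300,6):
    u=np.where(k[v])[0]
    if len(u):print(v,u.min(),u.max(),T[v,u.min()].round(3),T[v,(u.min()+u.max())//2].round(3),T[v,u.max()].round(3))
E
```

```text
rim centre [ 0.5604 -0.3568] n 2476 res 0.0
well floor slope [0.003 0.001 0.008] 3802
table z 0.0011
rim [(-90, 0.0228), (-45, 0.0228), (0, 0.0227), (45, 0.0412), (90, 0.06)]
cam rel [ 0.0752 -0.0013 -0.1761] [[0.4, 0.87, 0.27], [-0.91, 0.39, 0.12], [-0.0, -0.29, 0.96]] [[0.91, 0.4, -0.0], [0.4, -0.91, 0.0], [-0.0, -0.0, -1.0]]
243 296 351 [ 0.01  -0.015 -0.037] [ 0.009 -0.001 -0.034] [ 0.011  0.012 -0.038]
249 294 353 [ 0.01  -0.015 -0.043] [ 0.009 -0.001 -0.04 ] [ 0.01   0.013 -0.044]
255 291 356 [ 0.011 -0.016 -0.051] [ 0.01  -0.001 -0.049] [-0.017  0.02   0.002]
261 289 367 [ 0.011 -0.016 -0.057] [ 0.009  0.001 -0.054] [-0.021  0.027  0.002]
267 297 349 [ 0.011 -0.012 -0.061] [ 0.004 -0.001 -0.049] [ 0.01   0.01  -0.061]
273 297 349 [ 0.011 -0.012 -0.067] [ 0.    -0.001 -0.049] [ 0.011  0.009 -0.067]
279 296 350 [ 0.03  -0.009 -0.102] [-0.003 -0.001 -0.049] [ 0.028  0.006 -0.1  ]
285 295 348 [ 0.03  -0.009 -0.106] [ 0.01  -0.002 -0.074] [ 0.01   0.008 -0.075]
291 299 346 [ 0.027 -0.008 -0.104] [ 0.007 -0.002 -0.075] [ 0.01   0.007 -0.079]
297 293 347 [ 0.03  -0.009 -0.111] [ 0.005 -0.003 -0.075] [ 0.026  0.005 -0.106]
```

```bash
python3 -m crank '0 0 0 0.003 0 0 0;0 0 0 0.006 0 0 0;0 0 0 0.008 0 0 0;0 0 0 0.008 0 0 0'; python3 - <<'E'
from h import *
from bench import *
c=read_camera("wrist");i=c["img"][200:360,200:450,::-1];cv2.imwrite("pics/w3.png",cv2.resize(i,None,fx=3,fy=3))
E
```

```text
time: 3.9
eef_pos: [0.561, -0.3158, 0.0018]
tcp_rot: [-3.073, -0.648, 0.001]
ft_force: [0.4, 0.3, 0.4]
gripper_width: 0.0004
grasp_force: 0.0
```

View pics/w3.png

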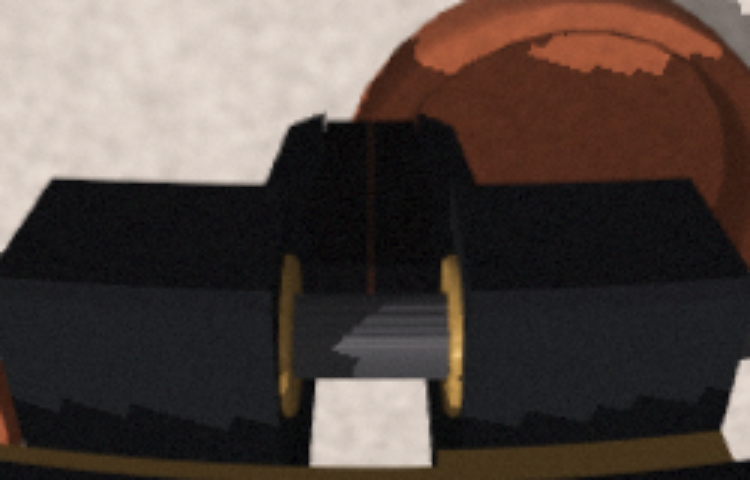

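The shut fingertips (about crop (370,120)) are over the rim but visibly end well short of the reported TCP. I'll keep probing until there is contact.

```bash
python3 -m crank '0 0 0 0.002 0 0 0;0 0 0 0.004 0 0 0;0 0 0 0.006 0 0 0;0 0 0 0.006 0 0 0';python3 -m crank '0 0 0 0.002 0 0 0;0 0 0 0.004 0 0 0;0 0 0 0.004 0 0 0'; python3 -c "
from h import *
tilt(.5605,-.3568)"
```

```text
time: 4.28
eef_pos: [0.5612, -0.3159, -0.004]
tcp_rot: [-3.073, -0.649, 0.001]
ft_force: [0.1, -0.5, -0.7]
gripper_width: 0.0
grasp_force: 0.0
time: 4.53
eef_pos: [0.5615, -0.3159, -0.0078]
tcp_rot: [-3.074, -0.649, 0.0]
ft_force: [0.2, 0.3, -0.5]
gripper_width: 0.0004
grasp_force: 0.2
well floor slope [ 0.001 -0.014  0.008] 3107
table z 0.001
rim [(-90, 0.0233), (-45, 0.023), (0, 0.0225), (45, 0.0233), (90, 0.0633), (135, 0.0226)]
```

```bash
python3 -m crank '0 0 0 0.001 0 0 0;0 0 0 0.002 0 0 0;0 0 0 0.002 0 0 0'; python3 -c "
from h import *
tilt(.5605,-.3568)";  python3 -m crank '0 0 0 0.001 0 0 0;0 0 0 0.0015 0 0 0;0 0 0 0.0015 0 0 0'; python3 -c "
from h import *
tilt(.5605,-.3568)"
```

```text
time: 4.83
eef_pos: [0.5618, -0.3151, -0.0095]
tcp_rot: [-3.073, -0.649, -0.0]
ft_force: [-0.3, 3.0, 2.9]
gripper_width: 0.0005
grasp_force: 1.4
well floor slope [-0.004 -0.067  0.008] 3037
table z 0.001
rim [(-90, 0.0255), (-45, 0.0243), (0, 0.022), (45, 0.0222), (135, 0.0227)]
time: 5.13
eef_pos: [0.5619, -0.3157, -0.0108]
tcp_rot: [-3.074, -0.649, -0.001]
ft_force: [0.4, 3.4, 4.8]
gripper_width: 0.0003
grasp_force: 2.4
well floor slope [-0.008 -0.104  0.009] 3008
table z 0.001
rim [(-90, 0.0272), (-45, 0.0253), (0, 0.0218), (45, 0.0204), (90, 0.0569), (135, 0.0225)]
```

C rocks: the well floor tilted 0.10 rad under about 4 N. The real fingertips end about 30 mm behind the reported TCP. On to saucer A.

```bash
python3 -m crank '0 0 0 -0.04 0 0 0;0 -0.059 -0.17 -0.04 0 0 0;0 -0.059 -0.17 -0.04 0 0 0;0 -0.059 -0.17 -0.04 0 0 0;0 -0.059 -0.17 -0.04 0 0 0;0 -0.059 -0.17 -0.04 0 0 0;0 -0.059 -0.17 -0.04 0 0 0;0 -0.059 -0.17 -0.01 0 0 0;0 -0.059 -0.17 -0.008 0 0 0;0 -0.059 -0.17 -0.005 0 0 0;0 -0.059 -0.17 -0.002 0 0 0;0 -0.059 -0.17 -0.001 0 0 0;0 -0.059 -0.17 -0.001 0 0 0'; python3 -c "
from h import *
tilt(.439,-.2257);wfind(.439,-.2257)"
```

```text
time: 6.27
eef_pos: [0.4395, -0.1848, -0.0096]
tcp_rot: [3.074, 0.648, 0.001]
ft_force: [0.2, 0.4, 0.8]
gripper_width: 0.0007
grasp_force: 0.4
well floor slope [-0.004 -0.07   0.009] 3182
table z 0.001
rim [(-90, 0.0258), (-45, 0.0244), (0, 0.0222), (45, 0.0216), (135, 0.0229)]
rim centre [ 0.4376 -0.2233] n 2541 res 0.0
```

```bash
python3 -m crank '0 0 0 -0.04 0 0 0;0 0.109 -0.212 -0.04 0 0 0;0 0.109 -0.212 -0.04 0 0 0;0 0.109 -0.212 -0.04 0 0 0;0 0.109 -0.212 -0.04 0 0 0;0 0.109 -0.212 -0.04 0 0 0;0 0.109 -0.212 -0.04 0 0 0;0 0.109 -0.212 -0.04 0 0 0;0 0.109 -0.212 -0.01 0 0 0;0 0.109 -0.212 -0.006 0 0 0;0 0.109 -0.212 -0.003 0 0 0;0 0.109 -0.212 -0.001 0 0 0;0 0.109 -0.212 0 0 0 0;0 0.109 -0.212 0 0 0 0'; python3 -c "
from h import *
tilt(.4535,.0946);wfind(.4535,.0946)"
```

```text
time: 7.53
eef_pos: [0.4519, 0.0521, -0.0082]
tcp_rot: [3.074, 0.645, -0.004]
ft_force: [-7.7, -0.3, 23.1]
gripper_width: 0.0007
grasp_force: 11.6
well floor slope [-0.003  0.024  0.008] 9607
table z 0.0009
rim [(-90, 0.0228), (-45, 0.0227), (0, 0.0235), (45, 0.0241), (90, 0.024), (135, 0.0234)]
rim centre [0.4527 0.0944] n 4832 res 0.0001
```

B holds steady (23 N at 2 mm). Next is D.

```bash
python3 -m crank '0 0 0 -0.04 0 0 0;0 0.143 0.155 -0.04 0 0 0;0 0.143 0.155 -0.04 0 0 0;0 0.143 0.155 -0.04 0 0 0;0 0.143 0.155 -0.04 0 0 0;0 0.143 0.155 -0.04 0 0 0;0 0.143 0.155 -0.04 0 0 0;0 0.143 0.155 -0.04 0 0 0;0 0.143 0.155 -0.01 0 0 0;0 0.143 0.155 -0.006 0 0 0;0 0.143 0.155 -0.003 0 0 0;0 0.143 0.155 -0.001 0 0 0;0 0.143 0.155 0 0 0 0;0 0.143 0.155 0 0 0 0'; python3 -c "
from h import *
tilt(.6874,-.032);wfind(.6874,-.032);plan()"
```

```text
time: 8.8
eef_pos: [0.6424, -0.0302, -0.0078]
tcp_rot: [-3.072, -0.649, 0.011]
ft_force: [-11.9, 0.9, 19.5]
gripper_width: 0.0005
grasp_force: 9.6
well floor slope [ 0.006 -0.     0.008] 11348
table z 0.0011
rim [(-180, 0.0224), (-135, 0.0226), (-90, 0.0229), (-45, 0.023), (0, 0.0228), (45, 0.0227), (90, 0.0225), (135, 0.0225)]
rim centre [ 0.6874 -0.0306] n 6732 res 0.0001
pos [ 0.6424 -0.0302 -0.0078] toolx [ 0.915  0.404 -0.006] F [-12.21   0.05  19.42] t 8.9
```

D is steady as well (about 20 N, no tilt), so A and C are the rockers. Now to look at the flap, with the fingers part-open.

```bash
python3 -m crank '0 0 0 -0.04 0 0 0;0.36 -0.052 -0.24 -0.16 0 0 0;0.36 -0.052 -0.24 -0.16 0 0 0;0.36 -0.052 -0.24 -0.16 0 0 0;0.36 -0.052 -0.24 -0.16 0 0 0;0.36 -0.052 -0.24 -0.16 0 0 0;0.36 -0.052 -0.24 -0.16 0 0 0;0.36 -0.052 -0.24 -0.16 0 0 0;0.36 -0.052 -0.24 -0.16 0 0 0;0.36 -0.052 -0.24 -0.16 0 0 0'; python3 - <<'E'
from h import *
from bench import *
c=read_camera("wrist");P=wcloud(c);s=observe();r=R.from_rotvec(s["tcp_rot"]);plan()
np.savez("w4.npz",P=P,img=c["img"])
cv2.imwrite("pics/w4.png",c["img"][:,:,::-1])
T=(P-s["eef_pos"])@r.as_matrix(); k=(c["z_map"]>0)&(T[...,2]<.03)&(abs(T[...,0])<.06)&(abs(T[...,1])<.1)
lo=np.where(k)
for y in np.arange(-.09,.09,.01):
    q=T[k&(abs(T[...,1]-y)<.005)]
    if len(q): i=q[:,2].argmax();print(round(y,2),q[i].round(3),len(q))
E
```

```text
time: 9.73
eef_pos: [0.5009, 0.1692, 0.1514]
tcp_rot: [-3.073, -0.653, -0.002]
ft_force: [0.5, -0.4, -0.4]
gripper_width: 0.0318
grasp_force: 0.0
pos [0.5015 0.1675 0.1507] toolx [0.915 0.404 0.   ] F [ 0.91 -0.83 -0.59] t 9.7833
-0.09 [ 0.034 -0.087 -0.097] 1913
-0.08 [-0.003 -0.082 -0.095] 5708
-0.07 [ 0.025 -0.069 -0.106] 3930
-0.06 [ 0.026 -0.059 -0.107] 1892
-0.05 [ 0.033 -0.046 -0.099] 2785
-0.04 [ 0.01  -0.035 -0.068] 4694
-0.03 [ 0.01  -0.027 -0.031] 7889
-0.02 [-0.006 -0.019 -0.031] 4294
-0.01 [ 0.025 -0.009 -0.106] 3174
-0.0 [ 0.025 -0.    -0.106] 3160
0.01 [ 0.009  0.014 -0.031] 3749
0.02 [ 0.009  0.015 -0.031] 7313
0.03 [ 0.011  0.025 -0.036] 5418
0.04 [ 0.034  0.039 -0.1  ] 4083
0.05 [ 0.026  0.053 -0.106] 1725
0.06 [ 0.025  0.062 -0.106] 3654
0.07 [ 0.03   0.075 -0.096] 4903
0.08 [ 0.028  0.076 -0.095] 3372
```

View pics/w4.png

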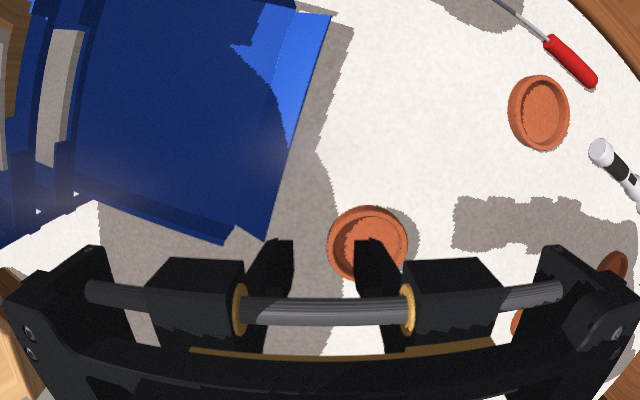

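The tray is at upper left: flap free edge from about (330,15) to (268,240), fold line just left of it. Saucer B is at (367,243), and the fingertips measure 31 mm behind the TCP.

```bash
python3 - <<'E'
from h import *
d=np.load("w4.npz");P=d["P"];hs=cv2.cvtColor(d["img"],cv2.COLOR_RGB2HSV);b=cv2.inRange(hs,(105,130,20),(125,255,255))>0
b&=np.isfinite(P).all(-1)
q=P[b&(P[...,2]<.05)&(P[...,2]>-.01)&(P[...,1]<.42)]
# walls: z .03-.05 edges
for th in (5,6,7,8):
    t=np.radians(th);ex=np.array([-np.sin(t),np.cos(t)]);ey=np.array([np.cos(t),np.sin(t)])
    w=q[(q[:,2]>.036)&(q[:,2]<.046)];u=(w[:,:2]-[.534,.254])@ey
    a=u[u<-.1];c=u[u>.1]
    print(th,"wall y",np.median(a).round(4) if len(a) else None,a.std().round(4) if len(a) else None,len(a),np.median(c).round(4) if len(c) else None,c.std().round(4),len(c))
t=np.radians(6.5);ex=np.array([-np.sin(t),np.cos(t)]);ey=np.array([np.cos(t),np.sin(t)])
X=(q[:,:2]-[.534,.254])@ex;Y=(q[:,:2]-[.534,.254])@ey
for y0 in(-.09,-.03,.03,.09):
    print(y0,[(round(x*1e3),round(float(np.median(q[k,2]))*1e3,1)) for x in np.arange(-.05,.03,.005) if (k:=(abs(X-x)<.0025)&(abs(Y-y0)<.02)).sum()>5])
E
```

```text
5 wall y -0.1304 0.0027 928 None nan 0
6 wall y -0.1292 0.0024 928 None nan 0
7 wall y -0.128 0.0023 928 None nan 0
8 wall y -0.127 0.0024 928 None nan 0
-0.09 [(-35, 26.0), (-30, 23.2), (-25, 20.2), (-20, 17.2), (-15, 14.2), (-10, 11.3), (-5, 8.4), (0, 5.7), (5, 3.8), (10, 3.8), (15, 3.6), (20, 3.7), (25, 3.6)]
-0.03 [(-35, 26.1), (-30, 23.4), (-25, 19.9), (-20, 17.5), (-15, 14.5), (-10, 11.6), (-5, 8.7), (0, 5.8), (5, 3.8), (10, 3.7), (15, 3.7), (20, 3.7), (25, 3.7)]
0.03 [(-35, 26.1), (-30, 23.4), (-25, 20.4), (-20, 17.5), (-15, 14.6), (-10, 11.8), (-5, 9.0), (0, 5.9), (5, 3.8), (10, 3.6), (15, 3.5), (20, 3.8), (25, 3.6)]
0.09 [(-35, 26.1), (-30, 23.6), (-25, 20.6), (-20, 17.7), (-15, 14.8), (-10, 12.0), (-5, 9.1), (0, 6.1), (5, 3.7), (10, 3.7), (15, 3.7), (20, 3.7), (25, 3.7)]
  ret = _var(a, axis=axis, dtype=dtype, out=out, ddof=ddof,
  arrmean = um.true_divide(arrmean, div, out=arrmean,
  ret = ret.dtype.type(ret / rcount)
```

```bash
python3 -m crank '0 0.057 -0.042 0.04 0 0 0;0 0.057 -0.042 0.08 0 0 0;0 0.057 -0.042 0.12 0 0 0;0 0.057 -0.042 0.145 0 0 0;0 0.057 -0.042 0.15 0 0 0;0 0.057 -0.042 0.155 0 0 0;0 0.057 -0.042 0.16 0 0 0;0 0.057 -0.042 0.165 0 0 0;0 0.057 -0.042 0.17 0 0 0;0 0.057 -0.042 0.175 0 0 0;0 0.057 -0.042 0.177 0 0 0;0 0.057 -0.042 0.179 0 0 0;0 0.057 -0.042 0.179 0 0 0'
```

```text
time: 10.87
eef_pos: [0.5385, 0.2296, -0.0273]
tcp_rot: [3.074, 0.648, 0.004]
ft_force: [-0.4, -4.0, 11.7]
gripper_width: 0.0002
grasp_force: 6.1
```

```bash
python3 -m crank '0 0 0 0.001 0 0 0;0 0 0 0.003 0 0 0;0 0 0 0.003 0 0 0;0 0 0 0.003 0 0 0'; python3 -m crank '0 0 0 -0.03 0 0 0;0 0 0.03 -0.07 0 0 0;0 -0.05 0.05 -0.11 0 0 0;0.3 -0.05 0.05 -0.13 0 0 0;0.3 -0.05 0.05 -0.13 0 0 0;0.3 -0.05 0.05 -0.13 0 0 0'; python3 - <<'E'
from h import *
from bench import *
c=read_camera("wrist");P=wcloud(c);plan()
hs=cv2.cvtColor(c["img"],cv2.COLOR_RGB2HSV);b=cv2.inRange(hs,(105,130,20),(125,255,255))>0
q=P[b&(c["z_map"]>0)&(P[...,2]<.05)&(P[...,1]<.42)]
t=np.radians(6.5);ex=np.array([-np.sin(t),np.cos(t)]);ey=np.array([np.cos(t),np.sin(t)])
X=(q[:,:2]-[.534,.254])@ex;Y=(q[:,:2]-[.534,.254])@ey
for y0 in(-.09,0,.09):
    print(y0,[(round(x*1e3),round(float(np.median(q[k,2]))*1e3,1)) for x in np.arange(-.05,.03,.01) if (k:=(abs(X-x)<.0025)&(abs(Y-y0)<.02)).sum()>5])
wfind(.4527,.0944,c)
E
```

```text
time: 11.2
eef_pos: [0.5387, 0.2296, -0.0277]
tcp_rot: [3.074, 0.647, 0.004]
ft_force: [-7.7, -6.0, 41.3]
gripper_width: 0.0003
grasp_force: 20.5
time: 11.7
eef_pos: [0.5125, 0.1632, 0.1004]
tcp_rot: [-3.074, -0.646, -0.007]
ft_force: [0.8, 0.6, 0.6]
gripper_width: 0.0183
grasp_force: 0.0
pos [0.512  0.1641 0.0989] toolx [0.915 0.404 0.002] F [-0.35  0.19  0.16] t 11.75
-0.09 [(-40, 1.8), (-30, 2.1), (-20, 2.7), (-10, 3.1), (0, 3.6), (10, 3.7), (20, 3.7)]
0 [(-40, 2.0), (-30, 2.1), (-20, 2.6), (-10, 3.1), (0, 3.6), (10, 3.7), (20, 3.6)]
0.09 [(-40, 1.9), (-30, 2.2), (-20, 2.6), (-10, 3.1), (0, 3.5), (10, 3.6), (20, 3.5)]
rim centre [0.4529 0.0951] n 867 res 0.0
```

The flap is flat (3.6 mm falling to about 1.9 mm). Now to A, which I'll tow from inside its well.

```bash
python3 -m crank '0.3 -0.224 0.325 0 0 0 0;0.3 -0.224 0.325 0 0 0 0;0.3 -0.224 0.325 0 0 0 0;0.3 -0.224 0.325 0 0 0 0;0.3 -0.224 0.325 0 0 0 0;0.3 -0.224 0.325 0 0 0 0;0.3 -0.224 0.325 0 0 0 0;0.3 -0.224 0.325 0.03 0 0 0;0.3 -0.224 0.325 0.05 0 0 0;0.3 -0.224 0.325 0.05 0 0 0;0.3 -0.224 0.325 0.05 0 0 0;0.3 -0.224 0.325 0.05 0 0 0;0.3 -0.224 0.325 0.05 0 0 0'; python3 -c "
from h import *
p=wfind(.438,-.2235);plan((*p,.02),(*p,-.0165))"
```

```text
time: 12.83
eef_pos: [0.4384, -0.2224, 0.0471]
tcp_rot: [-3.072, -0.651, 0.001]
ft_force: [0.6, -0.5, -0.2]
gripper_width: 0.0264
grasp_force: 0.0
rim centre [ 0.438  -0.2252] n 3013 res 0.0
pos [ 0.4388 -0.2222  0.0476] toolx [0.914 0.407 0.   ] F [-0.   -0.03 -0.47] t 12.8833
(np.float64(0.4379719439467231), np.float64(-0.2251854295964143), 0.02) [-0.002   0.0025  0.0276] rows 0.7
(np.float64(0.4379719439467231), np.float64(-0.2251854295964143), -0.0165) [-0.002   0.0025  0.0641] rows 1.5
```

```bash
python3 -m crank '0.3 -0.002 0.0025 0.02 0 0 0;0.3 -0.002 0.0025 0.04 0 0 0;0.3 -0.002 0.0025 0.054 0 0 0;0.3 -0.002 0.0025 0.06 0 0 0;0.35 -0.002 0.0025 0.064 0 0 0;0.41 -0.002 0.0025 0.064 0 0 0;0.41 -0.002 0.0025 0.064 0 0 0;0.41 -0.002 0.0025 0.064 0 0 0;0.41 -0.002 0.0025 0.064 0 0 0' 5; python3 -c "
from h import *
p=wfind(.438,-.2235);tilt(*p)
plan((.5,-.19,-.0165),(.57,-.12,-.0165),(.57,.17,-.0155),(.5,.27,-.0145),(.4665,.3203,-.0145))"
```

```text
time: 13.63
eef_pos: [0.4377, -0.2275, -0.0152]
tcp_rot: [3.073, 0.648, 0.002]
ft_force: [1.2, 0.1, -0.9]
gripper_width: 0.036
grasp_force: 0.0
rim centre [ 0.4377 -0.2253] n 4231 res 0.0001
well floor slope [-0.001  0.001  0.008] 8389
table z 0.001
rim [(-90, 0.0228), (-45, 0.0229), (0, 0.0227), (45, 0.0228), (90, 0.0228)]
pos [ 0.4374 -0.2275 -0.0155] toolx [0.915 0.404 0.001] F [ 0.67  0.44 -0.32] t 13.7333
(0.5, -0.19, -0.0165) [ 0.0724 -0.0091  0.0011] rows 1.7
(0.57, -0.12, -0.0165) [ 0.1647 -0.0448  0.0011] rows 4.1
(0.57, 0.17, -0.0155) [ 0.2818 -0.3101 -0.    ] rows 10.0
(0.5, 0.27, -0.0145) [ 0.2582 -0.4299 -0.0011] rows 12.0
(0.4665, 0.3203, -0.0145) [ 0.2478 -0.4894 -0.0012] rows 13.2
```

```bash
python3 -m crank '0.41 0.006 -0.002 0 0 0 0;0.41 0.018 -0.005 0 0 0 0;0.41 0.034 -0.009 0 0 0 0;0.41 0.05 -0.014 0 0 0 0;0.41 0.066 -0.018 0 0 0 0;0.41 0.082 -0.022 0 0 0 0;0.41 0.098 -0.027 0 0 0 0;0.41 0.114 -0.031 0 0 0 0;0.41 0.13 -0.036 0 0 0 0;0.41 0.146 -0.04 0 0 0 0;0.41 0.158 -0.043 0 0 0 0;0.41 0.165 -0.045 0 0 0 0;0.41 0.165 -0.045 0 0 0 0'; python3 -c "
from h import *
p=wfind(.57,-.12);tilt(*p)
plan((.57,.17,-.0155))"
```

```text
time: 14.82
eef_pos: [0.5715, -0.1172, -0.016]
tcp_rot: [-3.072, -0.652, -0.003]
ft_force: [-0.6, 0.5, -0.2]
gripper_width: 0.0364
grasp_force: 0.1
rim centre [ 0.5617 -0.1199] n 4389 res 0.0001
well floor slope [0.    0.003 0.008] 6544
table z 0.001
rim [(-180, 0.0227), (-135, 0.0228), (-90, 0.0227), (-45, 0.023), (0, 0.0227), (45, 0.0231), (90, 0.023), (135, 0.0229)]
pos [ 0.5698 -0.1194 -0.016 ] toolx [0.915 0.404 0.   ] F [-0.02 -0.55  0.03] t 14.9167
(0.57, 0.17, -0.0155) [ 0.1171 -0.2646 -0.0005] rows 6.9
```

```bash
python3 -m crank '0.41 0.003 -0.006 0 0 0 0;0.41 0.009 -0.019 0 0 0 0;0.41 0.016 -0.035 0 0 0 0;0.41 0.023 -0.052 0 0 0 0;0.41 0.03 -0.068 0 0 0 0;0.41 0.037 -0.084 0 0 0 0;0.41 0.044 -0.1 0 0 0 0;0.41 0.052 -0.117 0 0 0 0;0.41 0.059 -0.133 0 0 0 0;0.41 0.066 -0.149 0 0 0 0;0.41 0.073 -0.165 0 0 0 0;0.41 0.08 -0.182 0 0 0 0;0.41 0.087 -0.198 0 0 0 0;0.41 0.094 -0.214 0 0 0 0;0.41 0.101 -0.23 0 0 0 0;0.41 0.108 -0.245 0 0 0 0;0.41 0.114 -0.258 0 0 0 0;0.41 0.117 -0.265 0 0 0 0;0.41 0.117 -0.265 0 0 0 0'; python3 -c "
from h import *
p=wfind(.565,.165);tilt(*p);wfind(.4529,.095)
plan((.5,.27,-.0145),(.4665,.3203,-.0145))"
```

```text
time: 16.5
eef_pos: [0.5694, 0.1725, -0.0159]
tcp_rot: [-3.072, -0.652, -0.0]
ft_force: [0.2, 0.0, 0.6]
gripper_width: 0.0364
grasp_force: 0.0
rim centre [0.5646 0.1697] n 4282 res 0.0001
well floor slope [0.    0.002 0.008] 7238
table z 0.0026
rim [(-180, 0.0229), (-135, 0.0229), (-90, 0.0227), (-45, 0.0229), (0, 0.0227), (45, 0.0229), (90, 0.0229), (135, 0.023)]
rim centre [0.4529 0.095 ] n 0 res nan
pos [ 0.5699  0.1691 -0.0159] toolx [ 0.915  0.403 -0.   ] F [-0.17  0.42 -0.45] t 16.65
(0.5, 0.27, -0.0145) [-0.0233 -0.1205 -0.0015] rows 2.9
(0.4665, 0.3203, -0.0145) [-0.0337 -0.1801 -0.0015] rows 4.4h.py:53: RuntimeWarning: Mean of empty slice.
  s=least_squares(f,[cx,cy],loss="soft_l1",f_scale=.002);print("rim centre",s.x.round(4),"n",len(q),"res",f(s.x).mean().round(4))
  ret = ret.dtype.type(ret / rcount)
```

```bash
python3 -m crank '0.41 -0.001 -0.006 -0.001 0 0 0;0.41 -0.004 -0.018 -0.001 0 0 0;0.41 -0.007 -0.034 -0.002 0 0 0;0.41 -0.01 -0.05 -0.002 0 0 0;0.41 -0.013 -0.066 -0.002 0 0 0;0.41 -0.016 -0.082 -0.002 0 0 0;0.41 -0.019 -0.098 -0.002 0 0 0;0.41 -0.022 -0.114 -0.002 0 0 0;0.41 -0.025 -0.13 -0.002 0 0 0;0.41 -0.028 -0.146 -0.002 0 0 0;0.41 -0.031 -0.162 -0.002 0 0 0;0.41 -0.033 -0.176 -0.002 0 0 0;0.41 -0.034 -0.186 -0.002 0 0 0;0.41 -0.034 -0.186 -0.002 0 0 0'; python3 -c "
from h import *
p=wfind(.468,.318);tilt(*p)
plan()"
```

```text
time: 17.82
eef_pos: [0.4617, 0.3291, -0.0139]
tcp_rot: [-3.072, -0.653, 0.001]
ft_force: [0.9, -0.5, 0.3]
gripper_width: 0.0358
grasp_force: 0.2
rim centre [0.4633 0.3259] n 2174 res 0.0003
well floor slope [ 0.002 -0.002  0.011] 8195
table z 0.004
rim [(-180, 0.0258), (-90, 0.0257), (-45, 0.026), (0, 0.0257), (45, 0.0258), (90, 0.0257)]
pos [ 0.4631  0.327  -0.014 ] toolx [ 0.914  0.405 -0.   ] F [ 0.   -0.1   0.42] t 17.9167
```

```bash
python3 -m crank '0.35 0 0 0 0 0 0;0.3 0 0 0 0 0 0;0.3 0 0 -0.03 0 0 0;0.3 0 0 -0.07 0 0 0;0.3 -0.187 0.665 -0.11 0 0 0;0.3 -0.187 0.665 -0.11 0 0 0;0.3 -0.187 0.665 -0.11 0 0 0;0.3 -0.187 0.665 -0.11 0 0 0;0.3 -0.187 0.665 -0.11 0 0 0;0.3 -0.187 0.665 -0.11 0 0 0;0.3 -0.187 0.665 -0.11 0 0 0;0.3 -0.187 0.665 -0.11 0 0 0;0.3 -0.187 0.665 -0.11 0 0 0;0.3 -0.187 0.665 -0.11 0 0 0;0.3 -0.187 0.665 -0.11 0 0 0;0.3 -0.187 0.665 -0.11 0 0 0;0.3 -0.187 0.665 -0.11 0 0 0;0.3 -0.187 0.665 -0.11 0 0 0;0.3 -0.187 0.665 -0.11 0 0 0;0.3 -0.187 0.665 -0.11 0 0 0'; python3 -m crank '0.3 0 0 0 0 0 0;0.3 0 0 0 0 0 0'; python3 -c "
from h import *
p=wfind(.5605,-.3568);plan((*p,.02),(*p,-.0165))"
```

```text
time: 19.58
eef_pos: [0.5569, -0.335, 0.0946]
tcp_rot: [-3.074, -0.646, 0.0]
ft_force: [0.9, -0.0, 0.3]
gripper_width: 0.0265
grasp_force: 0.0
time: 19.75
eef_pos: [0.5561, -0.3364, 0.0944]
tcp_rot: [3.074, 0.639, -0.001]
ft_force: [0.7, 0.5, -0.3]
gripper_width: 0.0266
grasp_force: 0.0
rim centre [ 0.5608 -0.357 ] n 2352 res 0.0
pos [ 0.5567 -0.3331  0.0941] toolx [ 0.916  0.402 -0.   ] F [-0.03  0.51 -0.32] t 19.8
(np.float64(0.5607742477932312), np.float64(-0.3570179201197484), 0.02) [-0.0058  0.0236  0.0741] rows 1.9
(np.float64(0.5607742477932312), np.float64(-0.3570179201197484), -0.0165) [-0.0058  0.0236  0.1106] rows 2.7
```

```bash
python3 -m crank '0.3 -0.006 0.023 0.03 0 0 0;0.3 -0.006 0.023 0.06 0 0 0;0.3 -0.006 0.023 0.08 0 0 0;0.3 -0.006 0.023 0.095 0 0 0;0.3 -0.006 0.023 0.104 0 0 0;0.35 -0.006 0.023 0.11 0 0 0;0.41 -0.006 0.023 0.11 0 0 0;0.41 -0.006 0.023 0.11 0 0 0;0.41 -0.006 0.023 0.11 0 0 0;0.41 -0.006 0.023 0.11 0 0 0'; python3 -c "
from h import *
p=wfind(.5605,-.357);tilt(*p)
plan((.574,-.06,-.0155),(.582,.17,-.0155),(.588,.338,-.0145))"
```

```text
time: 20.63
eef_pos: [0.5622, -0.3562, -0.0142]
tcp_rot: [3.073, 0.648, 0.002]
ft_force: [0.2, -0.8, 0.7]
gripper_width: 0.0361
grasp_force: 0.0
rim centre [ 0.5606 -0.3572] n 4045 res 0.0001
well floor slope [-0.001  0.002  0.008] 7909
table z 0.001
rim [(-180, 0.0229), (-90, 0.0228), (-45, 0.0229), (0, 0.0227), (45, 0.0228), (90, 0.0229)]
pos [ 0.5619 -0.3561 -0.0145] toolx [0.915 0.404 0.001] F [-0.34 -0.62  0.27] t 20.7333
(0.574, -0.06, -0.0155) [ 0.1307 -0.266   0.0008] rows 7.1
(0.582, 0.17, -0.0155) [ 0.2309 -0.4732  0.0006] rows 12.6
(0.588, 0.338, -0.0145) [ 3.042e-01 -6.244e-01 -5.000e-04] rows 16.7
```

```bash
python3 -m crank '0.41 0.003 -0.006 0.001 0 0 0;0.41 0.009 -0.019 0.001 0 0 0;0.41 0.017 -0.035 0.001 0 0 0;0.41 0.025 -0.051 0.001 0 0 0;0.41 0.033 -0.067 0.001 0 0 0;0.41 0.041 -0.083 0.001 0 0 0;0.41 0.049 -0.099 0.001 0 0 0;0.41 0.057 -0.116 0.001 0 0 0;0.41 0.065 -0.132 0.001 0 0 0;0.41 0.073 -0.148 0.001 0 0 0;0.41 0.081 -0.165 0.001 0 0 0;0.41 0.089 -0.181 0.001 0 0 0;0.41 0.097 -0.197 0.001 0 0 0;0.41 0.105 -0.213 0.001 0 0 0;0.41 0.113 -0.23 0.001 0 0 0;0.41 0.12 -0.245 0.001 0 0 0;0.41 0.127 -0.258 0.001 0 0 0;0.41 0.131 -0.266 0.001 0 0 0;0.41 0.131 -0.266 0.001 0 0 0'; python3 -c "
from h import *
p=wfind(.574,-.062);tilt(*p)
plan((.582,.17,-.0155),(.588,.338,-.0145))"
```

```text
time: 22.32
eef_pos: [0.5735, -0.0556, -0.0165]
tcp_rot: [-3.071, -0.654, 0.0]
ft_force: [0.3, 0.9, 0.1]
gripper_width: 0.0362
grasp_force: 0.0
rim centre [ 0.5669 -0.0582] n 4457 res 0.0001
well floor slope [-0.     0.003  0.008] 6962
table z 0.0011
rim [(-180, 0.0228), (-135, 0.0228), (-90, 0.0228), (-45, 0.0229), (0, 0.0227), (45, 0.0229), (90, 0.0229), (135, 0.0228)]
pos [ 0.5735 -0.059  -0.0164] toolx [ 0.914  0.405 -0.   ] F [-0.26 -0.26 -0.71] t 22.4167
(0.582, 0.17, -0.0155) [ 0.1004 -0.206  -0.0009] rows 5.5
(0.588, 0.338, -0.0145) [ 0.1739 -0.3572 -0.0018] rows 9.5
```

```bash
python3 -m crank '0.41 0.003 -0.006 0 0 0 0;0.41 0.009 -0.019 0 0 0 0;0.41 0.017 -0.035 0 0 0 0;0.41 0.025 -0.051 0 0 0 0;0.41 0.033 -0.067 0 0 0 0;0.41 0.041 -0.083 0 0 0 0;0.41 0.049 -0.099 0 0 0 0;0.41 0.057 -0.116 0 0 0 0;0.41 0.065 -0.132 0 0 0 0;0.41 0.073 -0.148 0 0 0 0;0.41 0.081 -0.165 0 0 0 0;0.41 0.089 -0.181 0 0 0 0;0.41 0.095 -0.195 0 0 0 0;0.41 0.099 -0.203 0 0 0 0;0.41 0.1 -0.206 -0.001 0 0 0;0.41 0.1 -0.206 -0.001 0 0 0'; python3 -c "
from h import *
p=wfind(.578,.168);tilt(*p)
plan((.59,.338,-.0145))"
```

```text
time: 23.75
eef_pos: [0.582, 0.1697, -0.0154]
tcp_rot: [-3.074, -0.649, -0.0]
ft_force: [0.4, 0.6, -0.0]
gripper_width: 0.0358
grasp_force: 0.0
rim centre [0.5769 0.167 ] n 4235 res 0.0001
well floor slope [0.001 0.003 0.008] 7169
table z 0.0024
rim [(-180, 0.0229), (-135, 0.0228), (-90, 0.0228), (-45, 0.0229), (0, 0.0226), (45, 0.0228), (90, 0.0228), (135, 0.023)]
pos [ 0.5823  0.1683 -0.0153] toolx [0.915 0.403 0.   ] F [ 0.11 -0.41 -0.01] t 23.85
(0.59, 0.338, -0.0145) [ 0.0754 -0.1522 -0.0009] rows 4.1
```

```bash
python3 -m crank '0.41 0.003 -0.006 -0.001 0 0 0;0.41 0.009 -0.018 -0.001 0 0 0;0.41 0.016 -0.032 -0.002 0 0 0;0.41 0.023 -0.047 -0.002 0 0 0;0.41 0.03 -0.062 -0.002 0 0 0;0.41 0.038 -0.077 -0.002 0 0 0;0.41 0.046 -0.092 -0.002 0 0 0;0.41 0.053 -0.107 -0.002 0 0 0;0.41 0.06 -0.121 -0.002 0 0 0;0.41 0.067 -0.135 -0.002 0 0 0;0.41 0.073 -0.147 -0.002 0 0 0;0.41 0.075 -0.152 -0.002 0 0 0;0.41 0.075 -0.152 -0.002 0 0 0'; python3 -c "
from h import *
p=wfind(.585,.335);tilt(*p);plan()"; python3 -m crank '0.35 0 0 0 0 0 0;0.3 0 0 0 0 0 0;0.3 0 0 -0.03 0 0 0;0.3 0 0 -0.07 0 0 0;0.3 0 0.03 -0.1 0 0 0;0.3 0 0.07 -0.12 0 0 0;0.3 -0.1 0.15 -0.15 0 0 0;0.3 -0.1 0.15 -0.15 0 0 0;0.3 -0.2 0.25 -0.15 0 0 0;0.3 -0.2 0.25 -0.15 0 0 0;0.3 -0.2 0.25 -0.15 0 0 0;0.3 -0.2 0.25 -0.15 0 0 0;0.3 -0.2 0.25 -0.15 0 0 0;0.3 -0.2 0.25 -0.15 0 0 0';python3 - <<'E'
from h import *
from bench import *
c=read_camera("top");cv2.imwrite("pics/top1.png",c["img"][:,:,::-1])
E
```

```text
time: 24.93
eef_pos: [0.5887, 0.3423, -0.0134]
tcp_rot: [-3.07, -0.652, -0.002]
ft_force: [-0.3, -0.7, -0.5]
gripper_width: 0.036
grasp_force: 0.3
rim centre [0.5841 0.3385] n 3211 res 0.0002
well floor slope [0.001 0.001 0.011] 7184
table z 0.004
rim [(-180, 0.0257), (-135, 0.0259), (-90, 0.0257), (-45, 0.0259), (0, 0.0257), (45, 0.0259), (90, 0.0258), (135, 0.0257)]
pos [ 0.5891  0.3396 -0.0134] toolx [0.915 0.404 0.001] F [ 0.5  -0.82  0.1 ] t 25.0333
time: 26.2
eef_pos: [0.505, 0.0225, 0.1371]
tcp_rot: [3.075, 0.634, -0.002]
ft_force: [-0.8, 0.2, 1.0]
gripper_width: 0.0265
grasp_force: 0.0
```

View pics/top1.png

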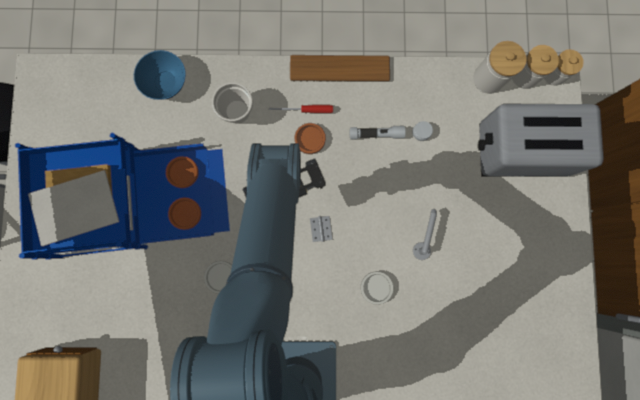

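Both rockers, at (183,172) and (185,213), are inside the tray with the flap flat. D at (311,138), hinge, handle, torch, tin, screwdriver and white ring are unmoved. B is hidden under the arm, so I'll check it with the wrist camera and then hand in.

```bash
python3 -m crank '0.3 0 0 -0.02 0 0 0;0.3 0 0 -0.02 0 0 0;0.3 0 0 -0.02 0 0 0;0.3 0 0 -0.02 0 0 0;0.3 0 0 -0.02 0 0 0'; python3 -c "
from h import *
from bench import *
c=read_camera('wrist')
wfind(.453,.0946,c);wfind(.6874,-.031,c);wfind(.4633,.3259,c) if 0 else None
print(hand_in())"
```

```text
time: 26.67
eef_pos: [0.507, 0.0299, 0.1558]
tcp_rot: [-3.073, -0.65, 0.001]
ft_force: [0.2, -0.5, -0.0]
gripper_width: 0.0259
grasp_force: 0.0
rim centre [0.453  0.0951] n 1588 res 0.0001
rim centre [ 0.6868 -0.0304] n 1582 res 0.0
the job is handed in; nothing more can be done
None
```

The job is handed in at about 27 s of the 72 s: two of the four saucers rocked and are now fully inside the tray over the flattened flap, the two steady ones stand where they were, and the final top view shows nothing else moved.

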